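Latch the dish clamp on the loaded microscope holder

ROBOT

A 7-joint arm with a two-finger parallel gripper is mounted at the origin on the work surface. World frame = base frame: x ahead of the robot, y to its left, z up, the work surface at z = 0. Lengths are in mm, angles in rad, forces in N, time in s.
With the tool pointing down it reaches from about 400 to 925 mm from the base axis. Payload 4.1 kg.
Tool frame: the origin (TCP) lies at the very end of the fingers, on their centre line; the grasp point (between the pads) lies 19 mm behind it; z points along the fingers, y is the line along which they close (so a half turn about z gives the same grasp; the last joint's range is limited). The gripper opens to 85 mm and grips with 20 to 120 N. Pads are 22 mm wide; open, the fingers measure 114 mm over their backs; the gripper's body (76 mm by 85 mm) begins 54 mm behind the grasp point. The pads swing forward as they close: fully open they stand 13 mm farther back than shut.
Start: joints at [1.23, 0.398, 0.045, 1.537, -0.019, 1.207, -0.051], TCP at [155.678, -631.116, 231.347] pointing down, gripper open.
Joint ranges: [-2.82, 2.82], [-0.49, 2.23], [-1.37, 1.46], [0, 2.46], [-1.36, 4.5], [0.23, 2], [-2.94, 2.94]. Speed limits (rad/s): [2.57, 2.57, 3.14, 3.14, 3.14, 3.14, 3.14].

INTERFACE

Orientations are given as [roll, pitch, yaw] about the fixed x, y, z axes, in that order (R = Rz(yaw) Ry(pitch) Rx(roll)).
In Python, from bench import robot, capture gives the robot as it stands. The module is installed in compiled form; this text tells all that it offers.
- The arm moves only by the shell command python3 -m inch 'ROWS' [OPENING] [FORCE]. ROWS is JSON, a list of rows, each a list of 4 numbers: the shift along the tool's x, y, z in m, then the turn about the tool's z in rad. A call has 1 to 12 rows; each row shifts and turns the commanded pose from where the row before left it, along the tool's axes as they then stand; what a row does not reach is not made up. A row lasts 1/10 s, in which the tool goes at most 50 mm and 8.59 degrees, less where a joint would pass 70% of its speed; a pose out of reach is approached as far as the arm can. A call is refused whole if a number of a shift passes 0.05 or a number of a turn 0.15, either way. A call with a gripper value outside its range is refused whole. OPENING is the finger opening in m, from 0 to 0.0854, set as the call begins (- or left out, the last holds). The fingers move at their own pace and stop on an object; FORCE is the grip in N (left out, the last holds). Time passes only in rows, so rows that do not move let the fingers close. It gives the time, the measured TCP pose, the force, the opening and the grip force at its end, in the units of the state.
- robot.observe(): the state, without advancing time (a new reading comes with each control period).
- capture(name): name is "scene" or "top" or "wrist"; returns a dict with "image" (384x512x3 uint8, red, green, blue), "fov_y" (degrees; the focal length in pixels is half the picture's height over the tangent of half this angle, whatever the lens; pixels are square), "cx", "cy" (the principal point, pixels), "R" (3x3) and "t" (3): a world point X has camera coordinates R X + t. Camera axes: x right, y down, z forward; pixel columns grow to the right and rows downward; lengths in mm; the calibration is good to about 2 mm. A picture is of the moment at which its call begins. There is no depth.
- robot.hand_in(): hands the job in; it is judged then, once.
The state is a dict: "clock": time; "q": joint angles; "dq": joint speeds; "joint_torque": joint torques, N m; "position": TCP position; "tcp_rot": TCP orientation; "force": force on the tool from outside, world axes, zero at the start; "moment": the same for the moment, N m; "finger_gap": finger opening in mm; "grip_force": force on a finger pad.
Only numpy, scipy, OpenCV 4.12 (cv2) and the standard library are available. Lean on these libraries where they do the work, as an engineer would, in place of code of your own. Each camera call takes 0.05 s, during which the arm holds its last target. There are 200 camera calls.

TASK

Two identical dish holders stand on the bench, each with a sprung clamp arm standing open; one of them has the white dish in its well. Press the clamp arm of the holder with the dish down until its catch holds it shut by itself. Leave the dish seated in its well, and leave the empty holder's clamp open.

Things in the scene. Friction and masses are not known exactly. Their poses are not given: they have to be found in the camera images.
- clamp_pad (a point): Centre of the top of the black rubber pad (30 x 44 mm) across the free end of the aluminium clamp arm (57 mm wide) on the holder with the dish. 140 mm from the hinge pin along the arm, 7 mm above its mid-plane. x: along the arm to the hinge; y: along the pin; z: out of the pad. Height over the bench: open about 93 mm (sloping 0.44 rad), shut 34.5 mm (level, 16 mm farther from the hinge).
- clamp (a joint): Angle of that arm, rad: 0 open (start), 0.44 shut, level. Hinge pin level, 27.5 mm above the bench. Pressing the pad takes up to about 10 N; at about 0.38 rad the arm passes the sprung roller catch beside its rail, snaps to 0.44 onto its rest and stays when let go (lifting it out takes about 5 N). Let go sooner, it springs back to 0.
- spare_clamp (a joint): The same angle for the identical arm of the identical but empty holder (no dish in its well), standing to the left or right of the other: 0 open. Each holder is a black plate 200 x 110 x 12 mm fixed to the bench, turned by up to 0.6 rad, with the hinge at its end far from the robot and the pad over its near end.
- dish: Open round white plastic dish, 54 mm across, 13 mm high, about 20 g, loose in the round well (60 mm across, 4 mm deep) of the holder to be clamped, between hinge and pad, 80 mm from the pin. Origin at the centre of its underside, 8 mm above the bench, z up. Its rim stays below the shut arm.
Mind the look-alikes: they are no part of the job. Leave any orange look-alike of the part that bears clamp_pad alone.

How it is judged:
By the outcome, as a careful person would: the job done as asked, in the order asked, and still so for the second after the job is handed in, with the robot touching nothing.
It also fails if it takes over 26 s, if anything falls off the work surface, if the arm or the gripper's body presses on something with over 40 N, if the wrist force passes 120 N, or if a joint passes its speed limit or range.

## Working session

There is one attempt and no reset: what is moved stays moved. The work goes in short steps, Python scripts to look and compute and a shell command to move; the robot and the scene stay as the last step left them, time stands still between calls to the robot, and variables do not carry over. Pictures are saved under pics/ and viewed, at most 10 in all, crops included, and the job is handed in when it is done.

```bash
mkdir -p pics; cat > h.py <<'E'
import numpy as np, cv2, pickle
def f(c): return c["image"].shape[0]/2/np.tan(np.radians(c["fov_y"])/2)
def at(c,u,v,z):
    R=np.array(c["R"]);t=np.array(c["t"]);C=-R.T@t
    d=R.T@np.array([(u-c["cx"])/f(c),(v-c["cy"])/f(c),1]); return C+d*(z-C[2])/d[2]
def px(c,X):
    p=np.array(c["R"])@X+c["t"]; return p[:2]/p[2]*f(c)+[c["cx"],c["cy"]]
E
python3 - <<'E'
from bench import robot,capture
from h import *
d={n:capture(n) for n in("scene","top")}
pickle.dump(d,open("c.pkl","wb"))
for n in d: cv2.imwrite(f"pics/{n}0.png",cv2.resize(d[n]["image"][:,:,::-1],(800,600),interpolation=cv2.INTER_CUBIC))
s=robot.observe();print(s["clock"],s["position"],s["tcp_rot"],s["force"])
E
```

```text
0.1 [ 155.52345768 -630.52379637  230.36865742] [-3.13980356e+00  1.39399782e-04  2.41925306e-01] [ 0.10605272 -0.35653403  0.50577983]
```

View pics/top0.png

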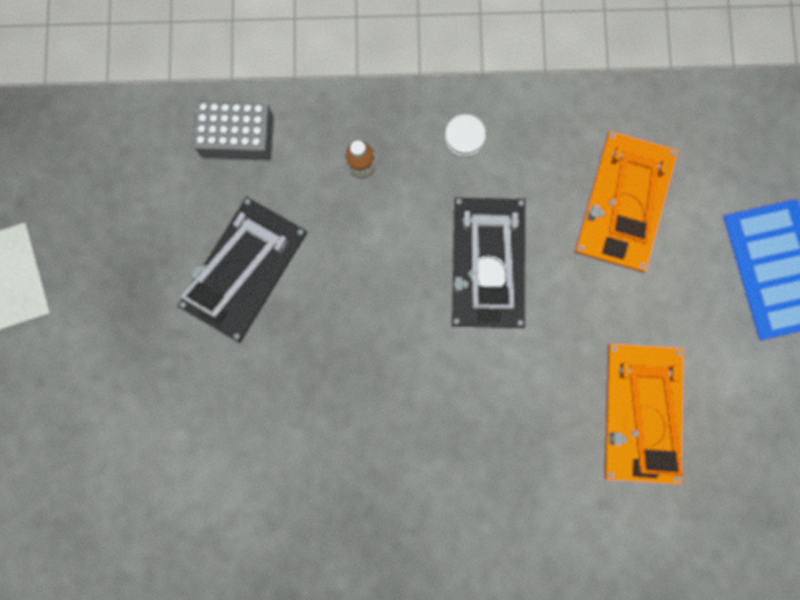

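View pics/scene0.png

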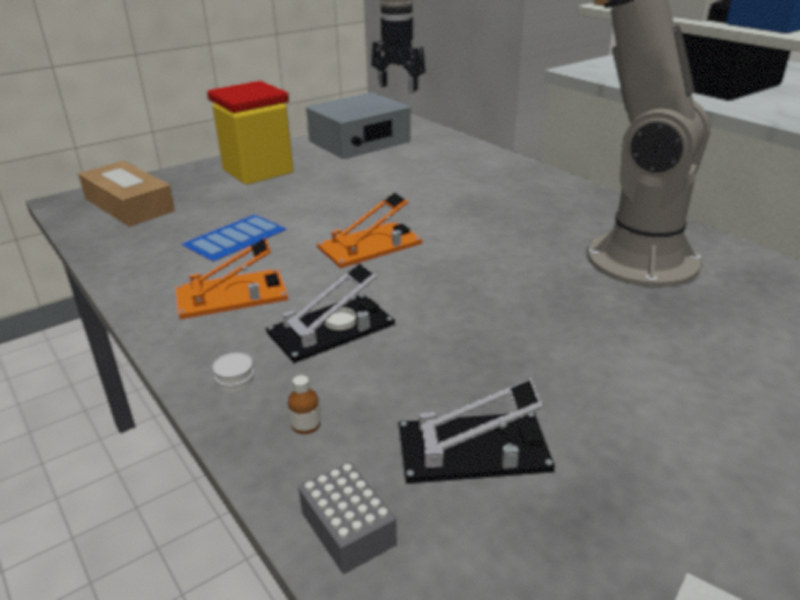

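Black candidates in the top view are the left holder at (243,268), with an empty well, and the middle holder at (490,262), with a white dish at (490,272). The orange holders at (627,200) and (645,413) are look-alikes, and the white lid at (465,132) lies loose on the bench. The middle black holder fits the description; I'll confirm it in a crop.

```bash
python3 - <<'E'
from h import *
d=pickle.load(open("c.pkl","rb"))
a=d["top"]["image"][115:220,275:350,::-1]; b=d["scene"]["image"][160:235,165:260,::-1]
a=cv2.resize(a,None,fx=5.5,fy=5.5,interpolation=cv2.INTER_CUBIC)
b=cv2.resize(b,None,fx=4,fy=4,interpolation=cv2.INTER_CUBIC)
o=np.zeros((max(a.shape[0],b.shape[0]),a.shape[1]+b.shape[1],3),np.uint8);o[:a.shape[0],:a.shape[1]]=a;o[:b.shape[0],a.shape[1]:]=b
print(a.shape,b.shape);cv2.imwrite("pics/crop1.png",o)
E
```

```text
(578, 412, 3) (300, 380, 3)
```

View pics/crop1.png

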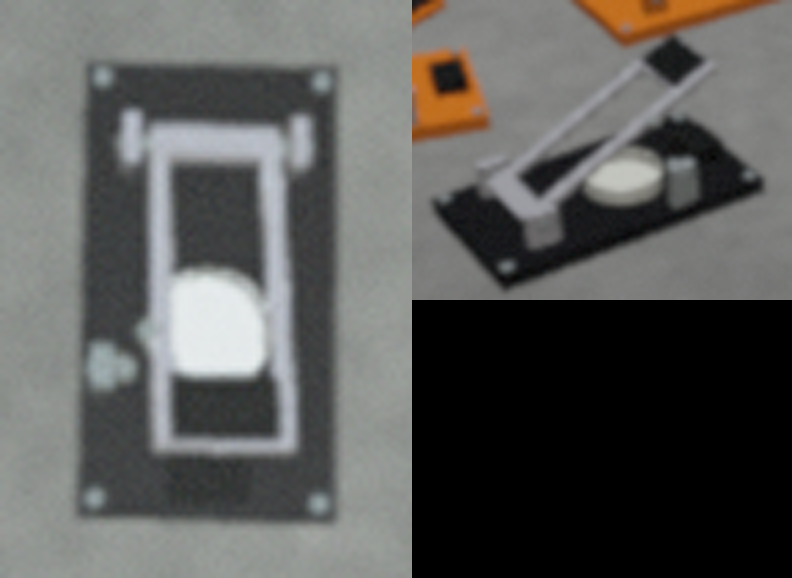

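The crop confirms it: the middle black holder has the dish in its well at crop (218,325). The pad is the black area around (222,410), and the hinge pin runs along row ~140 from (130,138) to (302,142). Next I'll compute positions.

```bash
python3 - <<'E'
from h import *
from bench import robot
d=pickle.load(open("c.pkl","rb"));c=d["top"];s=d["scene"]
P=lambda u,v,z:at(c,275+(u+.5)/5.5-.5,115+(v+.5)/5.5-.5,z)
S=lambda u,v,z:at(s,165+(u-412+.5)/4-.5,160+(v+.5)/4-.5,z)
np.set_printoptions(precision=1,suppress=True)
cor=[P(*p,12) for p in((90,65),(335,67),(333,520),(80,517))]
print(np.array(cor)); print("sizes",[np.linalg.norm(cor[i]-cor[i-1]) for i in range(4)])
far=(cor[0]+cor[1])/2;near=(cor[2]+cor[3])/2;print("yaw",np.arctan2(*(far-near)[[1,0]]))
h=(P(130,138,34)+P(302,142,34))/2;print("hinge",h,"dish",P(218,325,21)," ",S(624,175,21))
p=P(222,410,93);print("pad top",p,"scene",S(675,61,93),"dist",np.linalg.norm((p-h)[:2]))
E
```

```text
[[ 739.1 -128.6   12. ]
 [ 735.5 -235.7   12. ]
 [ 536.3 -226.2   12. ]
 [ 540.2 -118.2   12. ]]
sizes [np.float64(199.19653020630395), np.float64(107.14154520737603), np.float64(199.39094132818724), np.float64(108.06061669981186)]
yaw -0.04955246021809178
hinge [ 698.4 -180.2   34. ] dish [ 620.5 -179.4   21. ]   [ 625.3 -166.3   21. ]
pad top [ 572.8 -172.7   93. ] scene [ 577.5 -168.4   93. ] dist 125.87719053194122
```

```bash
python3 -m inch '[[0,0,0,0.145],[0,0,0,0.145],[0.028,-0.034,0,0],[0.028,-0.034,0,0],[0.028,-0.034,0,0],[0.028,-0.034,0,0],[0.028,-0.034,0,0],[0.028,-0.034,0,0],[0.028,-0.034,0,0],[0.028,-0.034,0,0],[0.028,-0.034,0,0],[0,0,0,0]]' 0 40; cat > go.py <<'E'
import sys
from bench import robot
from h import *
g=np.array([float(a) for a in sys.argv[1:4]]);s=robot.observe()
from scipy.spatial.transform import Rotation as Ro
R=Ro.from_euler("xyz",s["tcp_rot"]).as_matrix()
print(s["clock"],np.round(s["position"],1),np.round(s["tcp_rot"],3),np.round(s["force"],1),"tool shift",np.round(R.T@(g-s["position"]),1))
E
python3 go.py 571 -172.5 125
```

```text
clock: 1.3
position: [427.3, -330.7, 231.1]
tcp_rot: [-3.138, -0.002, -0.036]
force: [1.0, 0.4, 0.7]
finger_gap: 0.3
grip_force: 0.0
1.3 [ 427.3 -330.7  231.1] [-3.138e+00 -2.000e-03 -3.600e-02] [1.  0.4 0.7] tool shift [ 137.6 -162.9  107.1]
```

```bash
python3 -m inch '[[0.028,-0.033,0.005,0.01],[0.028,-0.033,0.01,0],[0.028,-0.033,0.02,0],[0.028,-0.033,0.03,0],[0.025,-0.031,0.04,0],[0,0,0,0],[0,0,0,0]]'; python3 go.py 571 -172.5 125; python3 - <<'E'
from bench import capture
from h import *
d={n:capture(n) for n in("scene","top")}
pickle.dump(d,open("c2.pkl","wb"))
a=cv2.resize(d["scene"]["image"][95:235,165:275,::-1],None,fx=3.6,fy=3.6,interpolation=cv2.INTER_CUBIC)
b=cv2.resize(d["top"]["image"][90:230,260:370,::-1],None,fx=3.6,fy=3.6,interpolation=cv2.INTER_CUBIC)
cv2.imwrite("pics/above.png",np.hstack([a,b]))
E
```

```text
clock: 2.0
position: [562.6, -187.0, 130.9]
tcp_rot: [-3.141, 0.003, -0.056]
force: [0.6, -0.9, 0.2]
finger_gap: 0.0
grip_force: 0.0
2.0 [ 562.6 -187.   130.9] [-3.141e+00  3.000e-03 -5.600e-02] [ 0.6 -0.9  0.2] tool shift [  7.5 -15.    5.9]
```

View pics/above.png

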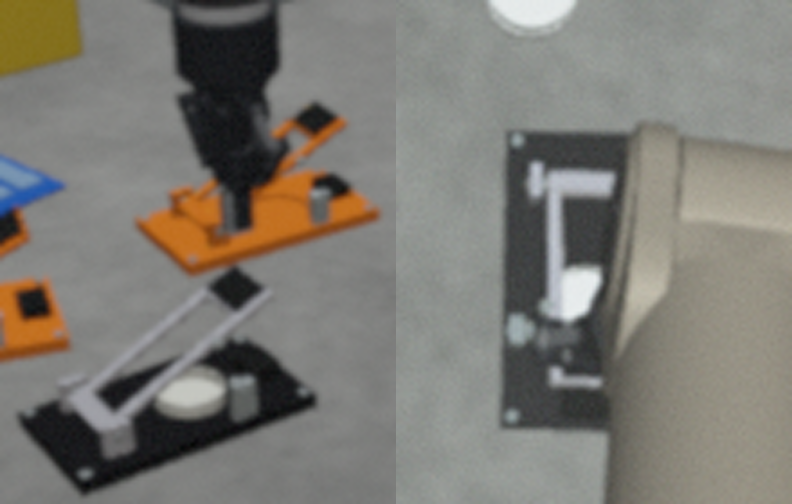

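The closed tip (left half, ~(235,230)) is right above and slightly right of the pad at (237,288), and the dish is seated. The tip still has a remainder to go, which I'll correct before descending.

```bash
python3 -m inch '[[0.008,-0.014,0,0],[0,0,0.01,0],[0,0,0.01,0],[0,0,0,0],[0,0,0,0]]'; python3 go.py 571 -172.5 95
```

```text
clock: 2.6
position: [571.6, -174.4, 111.7]
tcp_rot: [3.141, 0.001, -0.059]
force: [-0.2, -0.5, -0.8]
finger_gap: -0.3
grip_force: 0.0
2.6 [ 571.6 -174.4  111.7] [ 3.141e+00  1.000e-03 -5.900e-02] [-0.2 -0.5 -0.8] tool shift [-0.6 -1.8 16.7]
```

```bash
python3 -m inch '[[0,-0.001,0.009,0],[-0.001,0,0.008,0],[-0.003,0,0.007,0],[-0.003,0,0.007,0],[-0.003,0,0.007,0],[0,0,0,0]]'; python3 go.py 560 -173 64
```

```text
clock: 3.2
position: [561.1, -172.3, 73.2]
tcp_rot: [-3.141, 0.002, -0.058]
force: [1.2, -0.5, 1.6]
finger_gap: -0.1
grip_force: 0.5
3.2 [ 561.1 -172.3   73.2] [-3.141e+00  2.000e-03 -5.800e-02] [ 1.2 -0.5  1.6] tool shift [-1.1  0.8  9.2]
```

```bash
python3 - <<'E'
from bench import capture
from h import *
d={n:capture(n) for n in("scene","wrist")}
a=cv2.resize(d["scene"]["image"][125:235,165:275,::-1],None,fx=3.6,fy=3.6,interpolation=cv2.INTER_CUBIC)
b=cv2.resize(d["wrist"]["image"][:,:,::-1],(400,300)); b=np.vstack([b,np.zeros((a.shape[0]-300,400,3),np.uint8)])
cv2.imwrite("pics/press.png",np.hstack([a,b]))
E
```

```text
(no output)
```

View pics/press.png

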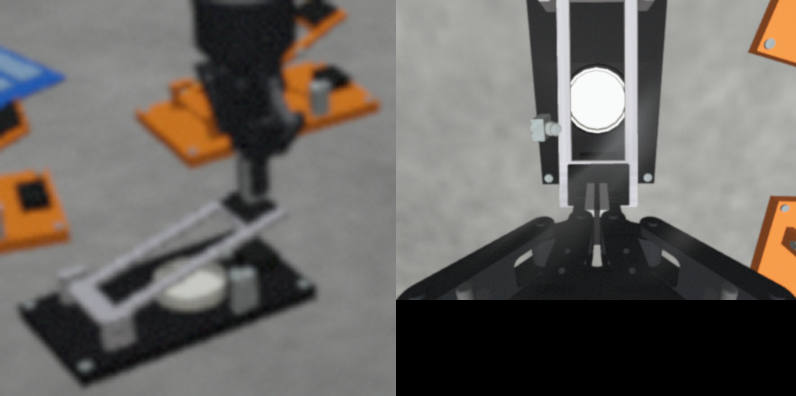

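The tip sits on the pad (left half, ~(250,200); centred between the rails in the wrist view at (597,190)). The arm is going down, and the dish is seated at (597,100). I'll keep pressing.

```bash
python3 -m inch '[[-0.001,0,0.007,0],[-0.001,0,0.007,0],[-0.001,0,0.007,0],[0,0,0.006,0],[0,0,0.005,0],[0,0,0.004,0],[0,0,0.002,0],[0,0,0,0],[0,0,0,0]]'; python3 go.py 558 -173 34.5
```

```text
clock: 4.2
position: [559.6, -172.1, 36.3]
tcp_rot: [-3.142, -0.0, -0.058]
force: [-0.3, -0.2, 0.7]
finger_gap: -0.0
grip_force: 0.0
4.2 [ 559.6 -172.1   36.3] [-3.142 -0.    -0.058] [-0.3 -0.2  0.7] tool shift [-1.5  1.   1.8]
```

The force has vanished with the tip at 36 mm, so the catch snapped. I'll press 2 mm more, then retreat and look.

```bash
python3 -m inch '[[0,0,0.002,0],[0,0,0,0],[0,0,-0.01,0],[0,0,-0.03,0],[-0.02,0,-0.04,0],[-0.02,0,-0.04,0],[-0.04,0,-0.02,0],[-0.04,0,0,0],[0,0,0,0],[0,0,0,0]]'; python3 - <<'E'
from bench import capture
from h import *
d={n:capture(n) for n in("scene","top")}
a=cv2.resize(d["scene"]["image"][160:310,165:365,::-1],None,fx=2.5,fy=2.5,interpolation=cv2.INTER_CUBIC)
b=cv2.resize(d["top"]["image"][110:230,265:365,::-1],None,fx=3,fy=3,interpolation=cv2.INTER_CUBIC)
o=np.zeros((375,800,3),np.uint8);o[:,:500]=a[:375];o[:360,500:]=b
cv2.imwrite("pics/end.png",o)
E
```

```text
clock: 5.2
position: [439.1, -165.5, 175.3]
tcp_rot: [3.141, -0.002, -0.059]
force: [1.3, 0.3, 0.2]
finger_gap: 0.1
grip_force: 0.0
```

View pics/end.png

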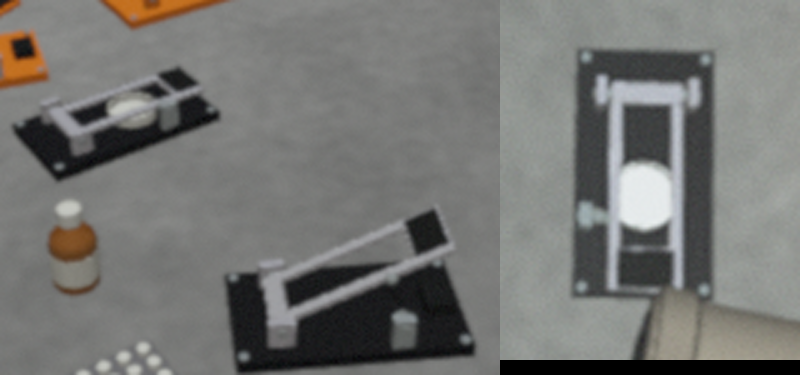

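The dish holder's arm is shut: its rail, (80,133) to (200,90), runs parallel to the plate edge. The dish is seated at (130,110) / (643,195), the spare arm still stands open with its pad at (428,228), and the robot is clear.

```bash
python3 -c "
from bench import robot
print(robot.hand_in())"
```

```text
the job is handed in; nothing more can be done
None
```

The clamp on the holder with the dish is latched shut and holds by itself; the dish is still in its well, the empty holder's clamp is still open, and the job was handed in at about 5.3 s on the robot's clock (result not shown).

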